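# Sort two bone folders into their slots in the sloping tool rack

## Robot

A 6-joint arm with a two-finger parallel gripper is mounted at the origin on a cart in front of the work surface, level with it; the furniture and walls round the work are solid. World frame = base frame: x ahead of the robot, y to its left, z up, the work surface at z = 0. Lengths are in mm, angles in rad, forces in N, time in s.
With the tool pointing down it reaches from about 275 to 750 mm from the base axis. Payload 10.2 kg.
Tool frame: the origin (TCP) lies midway between the tips of the shut fingers; the grasp point (between the pads) lies 19 mm behind it; z points along the fingers, y is the direction in which the jaws open and shut (so a half turn about z gives the same grasp; the last joint's range is limited). The gripper opens to 88 mm and grips with 3 to 60 N. Pads are 18 mm wide; open, the fingers measure 123 mm over their backs; the gripper's body (75 mm by 187 mm) begins 45 mm behind the grasp point.
Start: joints at [1.124, 0.313, 1.498, -0, 1.331, -0.223], TCP at [116.529, 511.91, 238.72] pointing down, gripper open.
Joint ranges: [-2.94, 2.94], [-0.97, 2.17], [0.19, 2.56], [-1.23, 4.37], [0.02, 3.11], [-2.88, 2.88]. Speed limits (rad/s): [2.39, 2.39, 3.01, 3.14, 3.14, 3.14].

## Interface

Orientations are given as [roll, pitch, yaw] about the fixed x, y, z axes, in that order (R = Rz(yaw) Ry(pitch) Rx(roll)).
In Python, from station import robot gives the robot as it stands.
- The arm moves only by the tool servo_tool, never from a script. Its argument "moves" is a list of rows, each an object of numbers: "dx", "dy", "dz": the shift along the tool's x, y, z normalised to -1 to 1, where 1 is 20 cm; "ax", "ay", "az": the turn, a rotation vector about the tool's x, y, z normalised to -1 to 1, where 1 is 180 degrees; "fingers": the finger opening in mm, from 0 to 88.1. In form: [{"dx": .., "dy": .., "dz": .., "ax": .., "ay": .., "az": .., "fingers": ..}, ...]. A call has 1 to 20 rows; each row shifts and turns the commanded pose from where the row before left it, along the tool's axes as they then stand; what a row does not reach is not made up. A row lasts 1/12 s, in which the tool goes at most 41.7 mm and 7.16 degrees, less where a joint would pass 70% of its speed; a pose out of reach is approached as far as the arm can. A call with a number of a shift or a turn outside -1 to 1 is refused whole. A call with a gripper value outside its range is refused whole. The fingers move at their own pace and stop on an object; "grip_force" is the grip in N (left out, the last holds). Time passes only in rows, so rows that do not move let the fingers close. It gives the time, the measured TCP pose, the force and the opening at its end, in the units of the state.
- robot.read_state(): the state, without advancing time (a new reading comes with each control period).
- robot.grab_frame(name): name is "scene" or "top" or "wrist"; returns (picture, depth): 384x512x3 uint8, red, green, blue; 384x512 float32, mm along the optical axis (not along the pixel's ray), 0 where there is no reading.
- robot.camera_params(name): a dict with "vfov" (degrees; the focal length in pixels is half the picture's height over the tangent of half this angle, whatever the lens; pixels are square), "cx", "cy" (the principal point, pixels), "T" (4x4, takes a point from camera to world coordinates). Camera axes: x right, y down, z forward; pixel columns grow to the right and rows downward; lengths in mm; the calibration is good to about 2 mm. A picture is of the moment at which its call begins: read the wrist's pose just before it. camera_params takes no time and is no camera call; for the wrist camera it gives the pose at the moment of the call.
- robot.close_job(): hands the job in, once; it reports no verdict.
The state is a dict: "t": time; "joint_pos": joint angles; "joint_vel": joint speeds; "effort": joint torques, N m; "ee_pos": TCP position; "orientation": TCP orientation; "wrist_force": force on the tool from outside, world axes, zero at the start; "wrist_torque": the same for the moment, N m; "grip_width": finger opening in mm.
Only numpy, scipy, OpenCV 4.12 (cv2) and the standard library are available. Lean on these libraries where they do the work, as an engineer would, in place of code of your own. Each camera call takes 0.05 s, during which the arm holds its last target. There are 200 camera calls.

## Task

The short bone folder has been left in the wrong slot of the wooden tool rack: it is sticking out of the deep left-hand slot (long brass strip on top), which belongs to the long bone folder lying on the bench. Put each folder in its own slot, pushed fully home until its end meets the back of the slot: the short one in the shallow right-hand slot (short brass strip) and the long one in the deep left-hand slot. Do not shove or tip the weights, spools and paste pot that stand around them.

Things in the scene. Friction and masses are not known exactly. Their poses are not given: they have to be found in the camera images.
- rack: wooden tool rack, fixed to the bench, placed differently each run. Base board 100 x 140 x 8 mm; origin at the centre of its underside, z up, x from the slot mouths to the back, y left. Its deck (92 long, 132 wide, 27 mm thick) slopes 15 degrees down from mouths to back; mouth centres 52 mm above the bench, 45 mm in front of the origin, 33 mm left and right; deck top at the mouths 65 mm up.
- deep_slot (a point): centre of the mouth of the left-hand, deep slot (for the long folder): 27 mm wide, 11 mm high, 80 mm deep along x, with flared lips in its first 7 mm. x points into the slot (15 degrees downward), y to the left across the slot, z square to the deck, upward. An 8 mm wide brass strip 72 mm long lies on the deck above it.
- shallow_slot (a point): centre of the mouth of the right-hand, shallow slot (for the short folder): 25 mm wide, 11 mm high, 55 mm deep along x, same lips; axes as deep_slot. The brass strip above it is 47 mm long.
- long_folder: long bone folder, a flat cream stick with rounded ends, 24 x 147 x 8 mm (x, y, z), 30 g, lying flat on the bench; origin at the centre of its underside, y along its length. Either end may go in first, either face up. Mind the tall equipment at the back of the bench, fixed, from x = 0.63 m on: an open wooden tool case (left) and an iron press (right).
- long_folder_mid (a point): middle of the long folder (4 mm above its origin); axes as the folder
- short_folder: short bone folder, the same but 22 x 108 x 8 mm, 20 g; at the start part way in the deep slot, about 40 to 52 mm of it sticking out toward the robot
- short_folder_mid (a point): middle of the short folder (4 mm above its origin); axes as the folder
- blue_weight: dark blue block weight 60 x 90 x 36 mm, 0.9 kg, standing beside the long folder, its side 46 to 60 mm from the folder's centre line; origin under its centre
- white_spool: wooden spool with white thread, 42 mm diameter, 52 mm tall, standing on the other side of the long folder, 51 to 59 mm clear of its centre line; origin under its centre
- green_weight: dark green block weight 55 x 110 x 45 mm, 0.95 kg, left of the rack; origin under its centre
- paste_pot: stoneware paste pot, 72 mm diameter, 65 mm tall, right of the rack; origin under its centre
- red_spool: wooden spool with red thread, 42 mm diameter, 52 mm tall, farther back on the bench; origin under its centre
Mind the look-alikes: they are no part of the job. Leave any red look-alike of the short_folder alone.

How it is judged (in metres and radians):
At the end, for the whole second after the job is handed in: The long folder lies in the deep slot and the short folder in the shallow slot, each within about 6 mm of touching the back of its slot, lined up with it, released and at rest (x of long_folder_mid in the frame of deep_slot between 0 and 0.012 m and y of long_folder_mid in the frame of deep_slot between -0.006 and 0.006 m and z of long_folder_mid in the frame of deep_slot between -0.006 and 0.006 m and angle between the y axis of long_folder_mid and the x axis of deep_slot, either way round below 0.15 rad and linear speed of each of long_folder, short_folder below 0.01 m/s and x of short_folder_mid in the frame of shallow_slot between -0.005 and 0.007 m and y of short_folder_mid in the frame of shallow_slot between -0.006 and 0.006 m and z of short_folder_mid in the frame of shallow_slot between -0.006 and 0.006 m and angle between the y axis of short_folder_mid and the x axis of shallow_slot, either way round below 0.15 rad).
It fails at once if the blue weight is shoved more than 25 mm or tipped (distance of blue_weight from where it was at the start of the episode above 0.025 m or angle between blue_weight's own z axis and vertical above 0.4 rad).
It fails at once if the white spool is shoved more than 25 mm or tipped (distance of white_spool from where it was at the start of the episode above 0.025 m or angle between white_spool's own z axis and vertical above 0.4 rad).
It fails at once if the green weight is shoved more than 25 mm or tipped (distance of green_weight from where it was at the start of the episode above 0.025 m or angle between green_weight's own z axis and vertical above 0.4 rad).
It fails at once if the paste pot is shoved more than 25 mm or tipped (distance of paste_pot from where it was at the start of the episode above 0.025 m or angle between paste_pot's own z axis and vertical above 0.4 rad).
It fails at once if the red spool is shoved more than 25 mm or tipped (distance of red_spool from where it was at the start of the episode above 0.025 m or angle between red_spool's own z axis and vertical above 0.4 rad).
It also fails if it takes over 64 s, if anything falls off the work surface, if the arm or the gripper's body presses on something with over 40 N, if the wrist force passes 120 N, or if a joint passes its speed limit or range.

## Working session

There is one attempt and no reset: what is moved stays moved. The work goes in short steps, Python scripts to look and compute and a tool call to move; the robot and the scene stay as the last step left them, time stands still between calls to the robot, and variables do not carry over. Pictures are saved under pics/ and viewed, about 8 in all and at most 12, crops included, and the job is handed in when it is done.

Besides the shell and the picture viewer there is one more tool, called by a JSON object that holds its "fn" and its "kwargs". servo_tool: Moves the arm, as the interface text tells. Its arguments: {"type":"object","properties":{"moves":{"type":"array"},"grip_force":{"type":"number"}},"required":["moves"]}

```bash
mkdir -p pics; ls; cat > h.py <<'E'
import numpy as np, cv2
from station import robot
def cam(n):
    im,d=robot.grab_frame(n); p=robot.camera_params(n); f=192/np.tan(np.radians(p['vfov'])/2)
    return im,d,p,f
def pts(d,p,f):
    v,u=np.mgrid[0:384,0:512]
    P=np.stack([(u-p['cx'])/f*d,(v-p['cy'])/f*d,d],-1)
    return P@np.array(p['T'])[:3,:3].T+np.array(p['T'])[:3,3]
def save(n,im): cv2.imwrite('pics/'+n+'.png',cv2.cvtColor(im,cv2.COLOR_RGB2BGR))
E
python3 - <<'E'
from h import *
print(robot.read_state())
for n in('scene','top'):
    im,d,p,f=cam(n); np.savez(n,im=im,P=pts(d,p,f),d=d); print(n,p['vfov'],p['cx'],p['cy'],np.round(p['T'],3).tolist())
    save(n,cv2.resize(im,(800,600)))
E
```

```text
pics
{'t': 0.0, 'joint_pos': array([ 1.12357923e+00,  3.13410210e-01,  1.49843330e+00, -2.83755753e-05,
        1.33096855e+00, -2.23409446e-01]), 'joint_vel': array([ 0.00154657,  0.00077508, -0.00163912,  0.00043518, -0.00115129,
        0.00012281]), 'effort': array([-1.48781521e-03, -4.02204359e+01, -2.52265245e+01,  6.93723047e-02,
        3.52049782e-02, -1.16834331e-04]), 'ee_pos': array([116.43696522, 511.67751225, 238.18284629]), 'orientation': array([-3.14039745e+00, -2.43296024e-04,  2.91779161e+00]), 'wrist_force': array([ 0.24709491, -0.12961266, -0.43317634]), 'wrist_torque': array([ 0.01091648,  0.02477143, -0.01652247]), 'grip_width': 88.4116963384888}
scene 53.537766411606086 257.60352320366104 194.4818106987725 [[0.816, -0.247, 0.522, 78.749], [-0.578, -0.384, 0.72, -613.604], [0.022, -0.89, -0.456, 493.428], [0.0, 0.0, 0.0, 1.0]]
top 46.82125815568925 255.84554224229768 190.86084128323267 [[-0.326, -0.869, 0.371, 69.116], [-0.945, 0.298, -0.134, 235.46], [0.006, -0.394, -0.919, 1301.01], [0.0, 0.0, 0.0, 1.0]]
```

View pics/top.png

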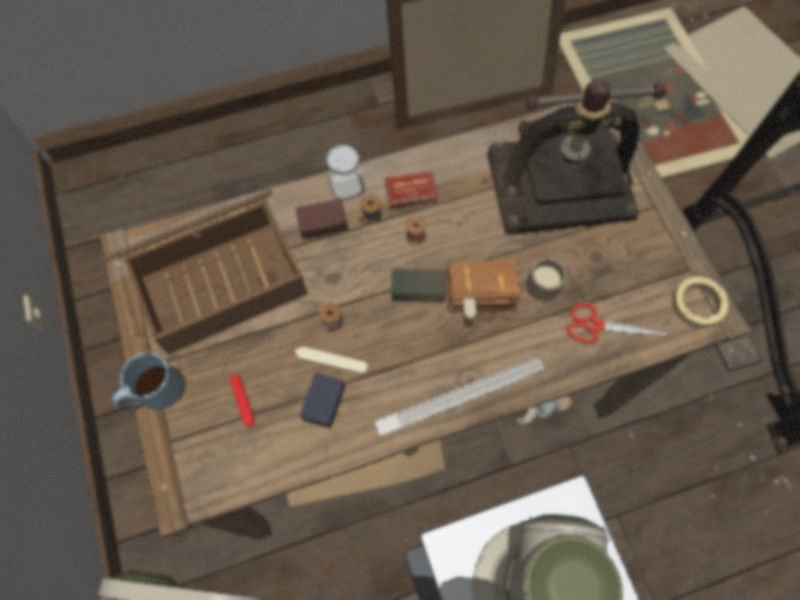

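View pics/scene.png

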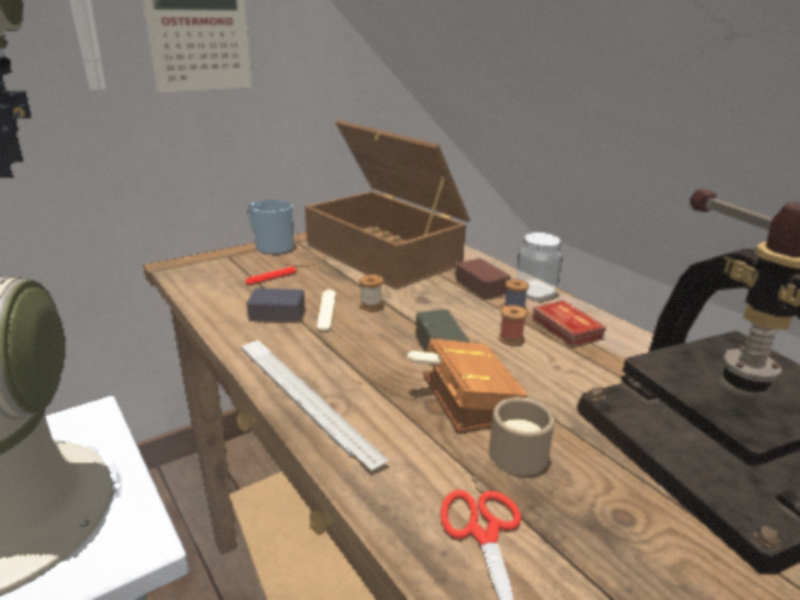

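The top view (800 px scale) shows the long folder from (297,352) to (367,368), between the blue weight (323,398) and the white spool (330,316). The rack is at (483,282) with the short folder sticking out at (470,310), the green weight at (418,285) and the pot at (546,277). The red stick at (242,400) is the look-alike.

```bash
python3 - <<'E'
from h import *
for n in('top','scene'):
    z=np.load(n+'.npz'); im=z['im'];P=z['P']
    hsv=cv2.cvtColor(im,cv2.COLOR_RGB2HSV).astype(int); H,S,V=[hsv[...,i] for i in range(3)]
    ok=(P[...,0]>200)&(P[...,0]<760)&(abs(P[...,1])<600)&(P[...,2]>-15)&(P[...,2]<120)&(z['d']>0)
    M={'cream':(S<75)&(V>150)&ok,'orange':(H<22)&(S>165)&(V>110)&ok&(P[...,2]>20),'dark':(V<75)&ok&(P[...,2]>25)&(P[...,0]<620)}
    for k,m in M.items():
        c,l,st,ce=cv2.connectedComponentsWithStats(m.astype(np.uint8))
        for i in range(1,c):
            if st[i,4]<25: continue
            q=P[l==i]; xy=q[:,:2].astype(np.float32)
            r=cv2.minAreaRect(xy)
            print(n,k,st[i,4],'uv',ce[i].round(),'ctr',np.round(r[0]),'sz',np.round(r[1]),'ang',round(r[2],1),'z',np.round(np.percentile(q[:,2],[5,50,95])))
E
```

```text
top cream 180 uv [350. 177.] ctr [ 524. -241.] sz [53. 61.] ang 56.2 z [31. 35. 65.]
top cream 80 uv [300. 196.] ctr [510. -70.] sz [28. 44.] ang 67.6 z [52. 59. 65.]
top cream 47 uv [184. 201.] ctr [636. 273.] sz [20. 41.] ang 16.2 z [-5. -1.  3.]
top cream 42 uv [170. 205.] ctr [639. 319.] sz [24. 40.] ang 0.2 z [-6. -0.  4.]
top cream 198 uv [403. 210.] ctr [ 376. -377.] sz [124.  26.] ang 60.2 z [-4.  4.  9.]
top cream 415 uv [212. 229.] ctr [517. 218.] sz [149.  31.] ang 57.0 z [-3.  7. 12.]
top cream 1271 uv [292. 253.] ctr [366.   1.] sz [ 39. 359.] ang 2.9 z [-3.  7. 12.]
top cream 38 uv [ 79. 251.] ctr [547. 589.] sz [20. 16.] ang 85.9 z [85. 91. 95.]
top dark 67 uv [264. 188.] ctr [577.  15.] sz [100.   5.] ang 68.5 z [26. 33. 42.]
top dark 253 uv [ 94. 243.] ctr [579. 556.] sz [46. 67.] ang 44.3 z [26. 29. 35.]
top dark 38 uv [209. 266.] ctr [403. 254.] sz [30. 64.] ang 18.2 z [26. 33. 36.]
scene cream 236 uv [209. 198.] ctr [518. 224.] sz [168.  26.] ang 56.8 z [-0.  9. 10.]
scene cream 1600 uv [201. 259.] ctr [367.  12.] sz [ 40. 364.] ang 3.0 z [-0.  9. 11.]
scene cream 147 uv [270. 228.] ctr [539. -30.] sz [130.  45.] ang 53.5 z [ 1. 59. 64.]
scene cream 361 uv [335. 269.] ctr [ 561. -243.] sz [141.  67.] ang 3.0 z [34. 63. 66.]
scene cream 444 uv [318. 365.] ctr [ 392. -350.] sz [69. 20.] ang 61.5 z [-1.  6.  8.]
scene dark 29 uv [168. 196.] ctr [407. 239.] sz [ 6. 43.] ang 54.8 z [26. 29. 31.]
scene dark 35 uv [270. 211.] ctr [580.  24.] sz [56.  2.] ang 68.9 z [26. 33. 40.]
```

```bash
cat >> h.py <<'E'
from scipy.spatial.transform import Rotation as Ro
def Rtool(yaw,tilt=0):  # tool x outward at heading yaw, tilted about tool y
    return Ro.from_euler('xyz',[np.pi,0,yaw])*Ro.from_rotvec([0,tilt,0])
def plan(pos,R,via='turn first'):
    s=robot.read_state(); C=Ro.from_euler('xyz',s['orientation'])
    rv=(C.inv()*R).as_rotvec(); dp=np.array(pos)-s['ee_pos']
    print('t',round(s['t'],2),'at',s['ee_pos'].round(1),'turn deg',np.degrees(rv).round(1),'units',(rv/np.pi).round(4),
     '| shift old axes',(C.inv().apply(dp)/200).round(4),'new axes',(R.inv().apply(dp)/200).round(4),'mm',dp.round(1))
E
python3 - <<'E'
from h import *
p=robot.camera_params('wrist'); s=robot.read_state()
C=Ro.from_euler('xyz',s['orientation']).as_matrix(); T=np.array(p['T'])
print('cam in tool',(C.T@(T[:3,3]-s['ee_pos'])).round(1),(C.T@T[:3,:3]).round(3).tolist(),p['vfov'])
plan([490,-60,240],Rtool(np.radians(160)))
E
```

```text
cam in tool [  71.1    0.8 -146.2] [[0.0, -0.961, -0.277], [1.0, 0.0, 0.001], [-0.001, -0.277, 0.961]] 58.06620507318682
t 0.1 at [116.4 511.7 238.2] turn deg [-0.1 -0.   7.2] units [-0.0003 -0.0001  0.0399] | shift old axes [-2.4557 -2.3728 -0.0069] new axes [-2.7329 -2.0473 -0.0088] mm [ 373.6 -571.7    1.8]
```

{"fn": "servo_tool", "kwargs": {"moves": [{"az": 0.02,"fingers": 60},{"az": 0.02,"fingers": 60},{"dx": -0.15,"dy": -0.113},{"dx": -0.15,"dy": -0.113},{"dx": -0.15,"dy": -0.113},{"dx": -0.15,"dy": -0.113},{"dx": -0.15,"dy": -0.113},{"dx": -0.15,"dy": -0.113},{"dx": -0.15,"dy": -0.113},{"dx": -0.15,"dy": -0.113},{"dx": -0.15,"dy": -0.113},{"dx": -0.15,"dy": -0.113},{"dx": -0.15,"dy": -0.113},{"dx": -0.15,"dy": -0.113},{"dx": -0.15,"dy": -0.113},{"dx": -0.15,"dy": -0.113},{"dx": -0.15,"dy": -0.113},{"dx": -0.15,"dy": -0.113},{"dx": -0.15,"dy": -0.113},{"fingers": 60}]}}

```text
validation failed for argument at $.mo...
```

```bash
python3 - <<'E'
from h import *
s=robot.read_state(); print(s['t'],s['ee_pos'],s['orientation'],s['grip_width'])
im,d,p,f=cam('wrist'); P=pts(d,p,f); np.savez('w1',im=im,P=P,d=d,T=p['T'],f=f,cx=p['cx'],cy=p['cy']); save('w1',cv2.resize(im,(800,600)))
E
```

```text
0.1 [116.42283651 511.71765684 238.23930744] [-3.14050956e+00 -2.62786878e-04  2.91781710e+00] 87.8747457237849
```

View pics/w1.png

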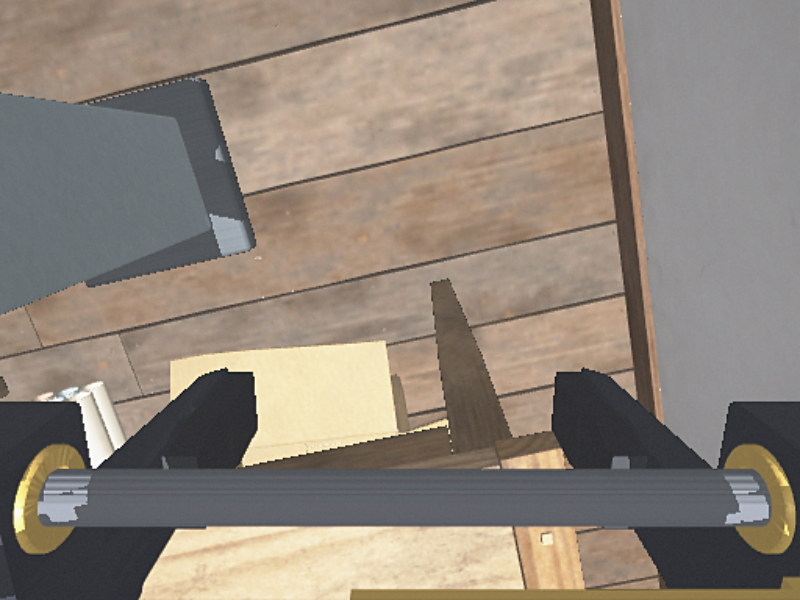

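The move was refused (rows probably need every field). The picture is from the start pose, and the fingers fill its lower part: 380–600 of 600 rows. The camera looks along tool -x, so I'll stand over the rear of the rack.

{"fn": "servo_tool", "kwargs": {"moves": [{"dx": 0,"dy": 0,"dz": 0,"ax": 0,"ay": 0,"az": 0.02,"fingers": 60},{"dx": 0,"dy": 0,"dz": 0,"ax": 0,"ay": 0,"az": 0.02,"fingers": 60},{"dx": -0.17,"dy": -0.11,"dz": 0,"ax": 0,"ay": 0,"az": 0,"fingers": 60},{"dx": -0.17,"dy": -0.11,"dz": 0,"ax": 0,"ay": 0,"az": 0,"fingers": 60},{"dx": -0.17,"dy": -0.11,"dz": 0,"ax": 0,"ay": 0,"az": 0,"fingers": 60},{"dx": -0.17,"dy": -0.11,"dz": 0,"ax": 0,"ay": 0,"az": 0,"fingers": 60},{"dx": -0.17,"dy": -0.11,"dz": 0,"ax": 0,"ay": 0,"az": 0,"fingers": 60},{"dx": -0.17,"dy": -0.11,"dz": 0,"ax": 0,"ay": 0,"az": 0,"fingers": 60},{"dx": -0.17,"dy": -0.11,"dz": 0,"ax": 0,"ay": 0,"az": 0,"fingers": 60},{"dx": -0.17,"dy": -0.11,"dz": 0,"ax": 0,"ay": 0,"az": 0,"fingers": 60},{"dx": -0.17,"dy": -0.11,"dz": 0,"ax": 0,"ay": 0,"az": 0,"fingers": 60},{"dx": -0.17,"dy": -0.11,"dz": 0,"ax": 0,"ay": 0,"az": 0,"fingers": 60},{"dx": -0.17,"dy": -0.11,"dz": 0,"ax": 0,"ay": 0,"az": 0,"fingers": 60},{"dx": -0.17,"dy": -0.11,"dz": 0,"ax": 0,"ay": 0,"az": 0,"fingers": 60},{"dx": -0.17,"dy": -0.11,"dz": 0,"ax": 0,"ay": 0,"az": 0,"fingers": 60},{"dx": -0.17,"dy": -0.11,"dz": 0,"ax": 0,"ay": 0,"az": 0,"fingers": 60},{"dx": -0.17,"dy": -0.11,"dz": 0,"ax": 0,"ay": 0,"az": 0,"fingers": 60},{"dx": -0.17,"dy": -0.11,"dz": 0,"ax": 0,"ay": 0,"az": 0,"fingers": 60},{"dx": -0.17,"dy": -0.11,"dz": 0,"ax": 0,"ay": 0,"az": 0,"fingers": 60},{"dx": -0.17,"dy": -0.11,"dz": 0,"ax": 0,"ay": 0,"az": 0,"fingers": 60}], "grip_force": 30}}

```text
t: 1.82
ee_pos: [556.7, -71.6, 238.4]
orientation: [3.142, -0.0, 2.792]
wrist_force: [-0.0, 0.3, 0.1]
grip_width: 60.2
```

```bash
python3 - <<'E'
from h import *
s=robot.read_state(); print(s['t'],s['ee_pos'],s['orientation'],s['grip_width'])
im,d,p,f=cam('wrist'); P=pts(d,p,f); np.savez('w1',im=im,P=P,d=d,T=p['T'],f=f,cx=p['cx'],cy=p['cy']); save('w2',cv2.resize(im,(800,600)))
E
```

```text
1.8167 [556.73290289 -71.58447081 238.43343032] [ 3.14151341e+00 -4.50788043e-04  2.79178271e+00] 60.193021823429724
```

View pics/w2.png

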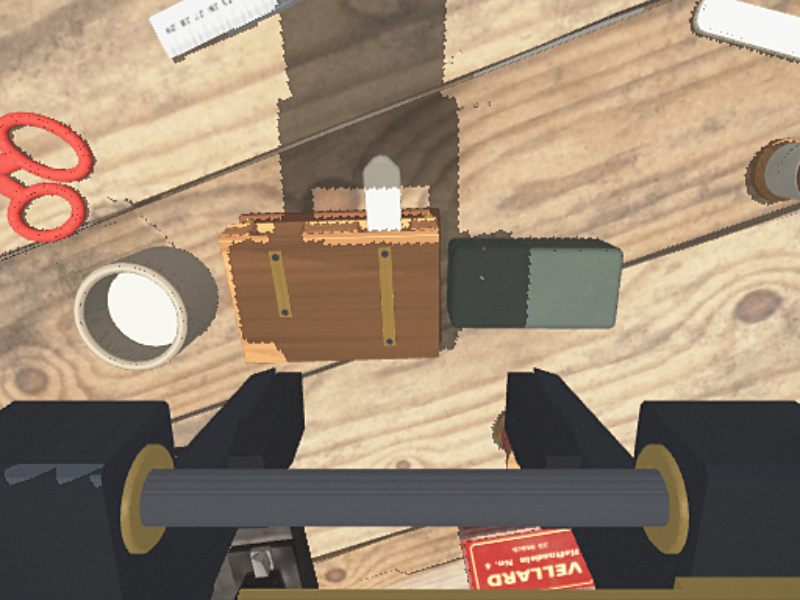

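The view shows the rack deck, corners about (220,235), (440,235), (440,358), (246,362). The long strip runs (385,249)–(389,345), the short one (275,253)–(286,316), and the folder tip is at (382,156). The green weight is at (535,283), the pot at (130,315).

```bash
cat > m.py <<'E'
from h import *
z=np.load('w1.npz'); im=z['im'];P=z['P'];d=z['d'];T=z['T']
roi=np.zeros(d.shape,bool); roi[158:226,160:278]=1
m=roi&(d>0)&(P[...,2]>34)&(P[...,2]<75)
q=P[m]
for _ in range(4):
    c=q.mean(0); n=np.linalg.svd(q-c,full_matrices=False)[2][2]; n*=np.sign(n[2])
    q=P[m]; r=(q-c)@n; q=q[abs(r)<2.5]
print('n',n.round(3),'tilt',np.degrees(np.arccos(n[2])).round(2),'yaw from normal',np.degrees(np.arctan2(n[1],n[0])).round(1),'N',len(q))
def ray(u,v):
    D=T[:3,:3]@np.array([(u-z['cx'])/z['f'],(v-z['cy'])/z['f'],1]); return T[:3,3]+D*((c-T[:3,3])@n)/(D@n)
hsv=cv2.cvtColor(im,cv2.COLOR_RGB2HSV).astype(int)
for nm,u0,u1 in(('long',238,256),('short',170,190)):
    s=im[150:230,u0:u1].astype(int)
    bm=(s[...,1]>0.70*s[...,0])&(s[...,0]>100)&roi[150:230,u0:u1]
    k,l,st,ce=cv2.connectedComponentsWithStats(bm.astype(np.uint8)); i=1+st[1:,4].argmax()
    vv,uu=np.where(l==i); w=np.array([ray(u+u0,v+150) for u,v in zip(uu,vv)]).astype(np.float32)
    mu=w.mean(0); a=np.linalg.svd(w-mu,full_matrices=False)[2][0]; a*=np.sign(a[0]); t=(w-mu)@a
    print(nm,st[i,4],'mid',mu.round(1),'dir yaw',np.degrees(np.arctan2(a[1],a[0])).round(2),'pitch',np.degrees(np.arcsin(a[2])).round(1),'len',np.ptp(t).round(1),'ends',(mu+t.min()*a).round(1),(mu+t.max()*a).round(1))
# deck outline in plane
r=cv2.minAreaRect(q[:,:2].astype(np.float32)); print('deck xy rect',r)
# folder
fm=np.zeros(d.shape,bool); fm[95:150,225:262]=1
g=P[fm&(d>0)&(P[...,2]>45)&(hsv[...,1]<60)]
mu=g.mean(0);print('folder top pts',len(g),'z',g[:,2].min(),g[:,2].max()); r=cv2.minAreaRect(g[:,:2].astype(np.float32)); print(r, g[g[:,0].argmin()])
E
python3 m.py
```

```text
n [ 0.245 -0.081  0.966] tilt 14.97 yaw from normal -18.3 N 7976
long 1147 mid [575.4 -94.7  52.5] dir yaw -21.6 pitch -15.0 len 77.7 ends [541.6 -81.3  62.2] [ 611.4 -108.9   42.2]
short 1276 mid [ 552.5 -156.9   53.1] dir yaw -27.68 pitch -14.8 len 80.0 ends [ 519.2 -139.4   63. ] [ 587.7 -175.4   42.6]
deck xy rect ((566.212158203125, -123.13203430175781), (122.92758178710938, 75.72879028320312), 69.64453887939453)
folder top pts 1039 z 50.91266259043903 65.4255814921039
((512.1504516601562, -72.48530578613281), (21.44728660583496, 45.007022857666016), 72.72972106933594) [490.46140119 -66.44787361  59.58702419]
```

```bash
cat >> m.py <<'E'
print('---')
for nm,A,B in(('long',(385,249),(389.5,346)),('short',(275.5,253),(287,317)),('front edge',(225,240),(438,247)),('screws L',(385,254),(389.5,341)),('screws S',(275.5,258),(286,312))):
    a,b=[ray(x*.64,y*.64) for x,y in(A,B)]; e=b-a
    print(nm,a.round(1),b.round(1),'len',np.linalg.norm(e).round(1),'yaw',np.degrees(np.arctan2(e[1],e[0])).round(2))
E
python3 m.py | sed -n '/---/,$p'; python3 - <<'E'
import cv2
im=cv2.imread('pics/w2.png'); cv2.imwrite('pics/w2c.png',cv2.resize(im[140:380,200:460],None,fx=2.5,fy=2.5,interpolation=cv2.INTER_CUBIC))
E
```

```text
---
long [542.9 -82.   61.8] [ 608.2 -104.3   43.4] len 71.4 yaw -18.81
short [ 522.4 -144.9   61.7] [ 564.4 -158.4   49.9] len 45.7 yaw -17.86
front edge [ 504.6 -169.1   64.2] [552.8 -51.7  61.8] len 126.9 yaw 67.7
screws L [545.9 -83.2  60.9] [ 604.5 -102.9   44.4] len 64.0 yaw -18.54
screws S [ 525.3 -146.4   60.9] [ 560.9 -157.3   50.9] len 38.6 yaw -17.12
```

View pics/w2c.png

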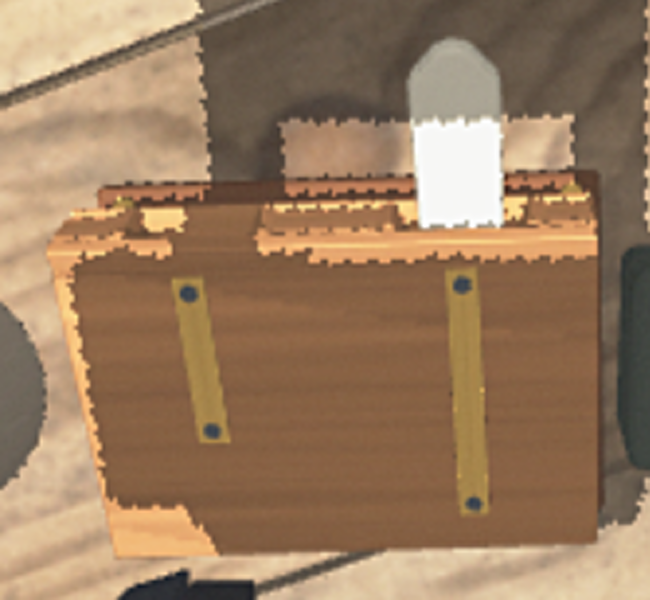

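The strips measure 71.4 and 45.7 mm (72/47 expected) and 66.2 mm apart (66 expected), so the rack yaw is about -18.3°. The folder sticks out about 45 mm. Next is the grasp pose.

```bash
cat >> h.py <<'E'
YAW=np.radians(-18.3)
Rs=Ro.from_euler('zy',[0,0]); Rs=Ro.from_euler('ZY',[YAW,np.radians(15)])  # slot axes
DEEP=np.array([532.4,-78.5,52.]); SHAL=np.array([511.9,-141.4,52.])
RT=Rtool(YAW+np.pi,np.radians(15))
def slot(m,x,y,z): return m+Rs.apply([x,y,z])
def inslot(m,p): return Rs.inv().apply(np.array(p)-m).round(1)
E
python3 - <<'E'
from h import *
print(Rs.as_matrix().round(3).tolist(),RT.as_matrix().round(3).tolist())
plan(slot(DEEP,-20,0,60),RT); plan(slot(DEEP,-20,0,-16.5),RT)
E
```

```text
[[0.917, 0.314, 0.246], [-0.303, 0.949, -0.081], [-0.259, 0.0, 0.966]] [[-0.917, 0.314, -0.246], [0.303, 0.949, 0.081], [0.259, 0.0, -0.966]]
t 1.87 at [559.5 -76.8 237.3] turn deg [ 0.2 15.  -2. ] units [ 0.0009  0.0835 -0.0109] | shift old axes [ 0.1434 -0.0544  0.611 ] new axes [-0.0183 -0.0504  0.6277] mm [ -30.7   -0.5 -122.2]
t 1.87 at [559.5 -76.8 237.3] turn deg [ 0.2 15.  -2. ] units [ 0.0009  0.0835 -0.0109] | shift old axes [ 0.2426 -0.0572  0.9804] new axes [-0.0183 -0.0504  1.0102] mm [ -49.5    5.7 -196.1]
```

The arm was still settling between frame and calibration (shift of 2.8, -5.2, -1.1 mm). I'll correct for that, read the parameters first from now on, and look again from close by.

```bash
sed -i 's/im,d=robot.grab_frame(n); p=robot.camera_params(n);/p=robot.camera_params(n); im,d=robot.grab_frame(n);/; s/^DEEP=.*/DEEP=np.array([529.6,-73.3,52.]); SHAL=np.array([509.1,-136.2,52.])/' h.py
python3 - <<'E'
from h import *
plan(slot(DEEP,-20,0,70),RT)
E
```

```text
t 1.87 at [559.5 -76.8 237.3] turn deg [ 0.2 15.  -2. ] units [ 0.0009  0.0835 -0.0109] | shift old axes [ 0.1526 -0.0344  0.5627] new axes [ 0.0024 -0.0301  0.5833] mm [ -31.     3.9 -112.6]
```

{"fn": "servo_tool", "kwargs": {"moves": [{"dx": 0,"dy": 0,"dz": 0,"ax": 0,"ay": 0.028,"az": -0.0036,"fingers": 44},{"dx": 0,"dy": 0,"dz": 0,"ax": 0,"ay": 0.028,"az": -0.0036,"fingers": 44},{"dx": 0,"dy": 0,"dz": 0,"ax": 0,"ay": 0.0275,"az": -0.0036,"fingers": 44},{"dx": 0,"dy": -0.0075,"dz": 0.145,"ax": 0,"ay": 0,"az": 0,"fingers": 44},{"dx": 0,"dy": -0.0075,"dz": 0.145,"ax": 0,"ay": 0,"az": 0,"fingers": 44},{"dx": 0,"dy": -0.0075,"dz": 0.145,"ax": 0,"ay": 0,"az": 0,"fingers": 44},{"dx": 0,"dy": -0.0075,"dz": 0.145,"ax": 0,"ay": 0,"az": 0,"fingers": 44},{"dx": 0,"dy": 0,"dz": 0,"ax": 0,"ay": 0,"az": 0,"fingers": 44},{"dx": 0,"dy": 0,"dz": 0,"ax": 0,"ay": 0,"az": 0,"fingers": 44},{"dx": 0,"dy": 0,"dz": 0,"ax": 0,"ay": 0,"az": 0,"fingers": 44}]}}

```text
t: 2.7
ee_pos: [526.7, -65.9, 128.3]
orientation: [3.137, -0.26, 2.827]
wrist_force: [-0.2, -0.5, -0.1]
grip_width: 44.2
```

```bash
python3 - <<'E'
from h import *
s=robot.read_state(); print(s['t'],s['ee_pos'],s['orientation'],s['grip_width'])
im,d,p,f=cam('wrist'); P=pts(d,p,f); np.savez('w3',im=im,P=P,d=d,T=p['T'],f=f,cx=p['cx'],cy=p['cy']); save('w3',cv2.resize(im,(800,600)))
plan(slot(DEEP,-20,0,70),RT)
E
```

```text
2.7 [526.70580075 -65.86741493 128.29251436] [ 3.13704524 -0.25978631  2.8268372 ] 44.211946364253734
t 2.75 at [526.9 -65.9 128.5] turn deg [0.2 0.2 0.3] units [0.001  0.0009 0.0014] | shift old axes [-0.0226 -0.0307  0.0131] new axes [-0.0227 -0.0306  0.0131] mm [ 1.6 -7.  -3.7]
```

View pics/w3.png

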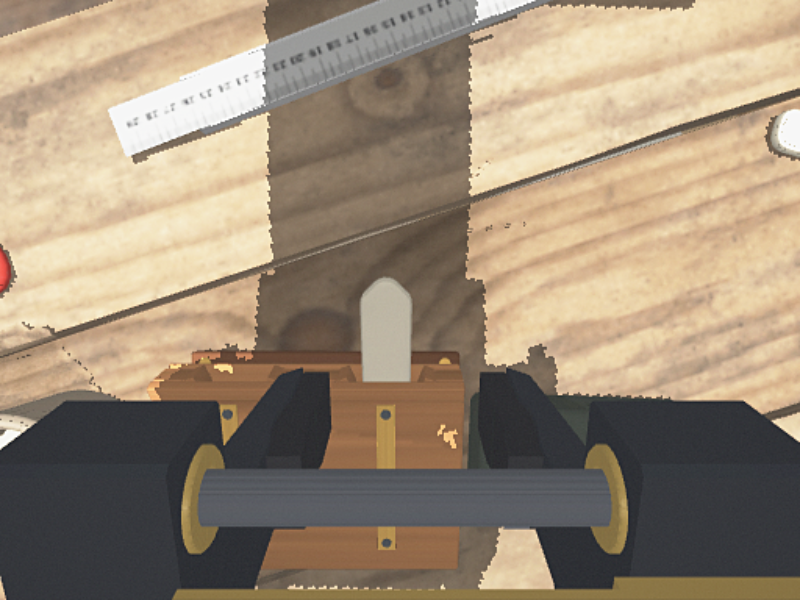

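The folder (column 386, tip at row 280) and the strip (screws at (386,414) and (387,543)) lie about 18 px left of the jaw centre at column 404, so the yaw is aligned.

```bash
python3 - <<'E'
from h import *
z=np.load('w3.npz');T=z['T'];P=z['P'];d=z['d'];im=z['im']
n=Rs.apply([0,0,1]); 
def ray(u,v,h):
    D=T[:3,:3]@np.array([(u-z['cx'])/z['f'],(v-z['cy'])/z['f'],1]); o=DEEP+n*h; return T[:3,3]+D*((o-T[:3,3])@n)/(D@n)
for nm,u,v,h in(('screw1',386,414,13.5),('screw2',387,543,13.5),('strip front',386,404,13.5),('tip',386,278,2.5),('L',361.5,330,2.5),('R',411.5,330,2.5),('Sscrew',228,413,13.5)):
    p=ray(u*.64,v*.64,h); print(nm,inslot(DEEP,p), 'depth pt',inslot(DEEP,P[int(v*.64),int(u*.64)]))
E
```

```text
screw1 [10.7 -0.  13.5] depth pt [ 8.8  0.  16. ]
screw2 [75.3  0.2 13.5] depth pt [74.2 -0.3 14.2]
strip front [ 6.1 -0.  13.5] depth pt [ 6.5 -0.1 11.9]
tip [-45.2  -0.1   2.5] depth pt [-30.7  -2.  -62.1]
L [-22.6 -10.5   2.5] depth pt [-21.8 -11.   -0.3]
R [-22.7  10.5   2.5] depth pt [ -2.8  11.4 -56.6]
Sscrew [ 10.5 -66.2  13.5] depth pt [ 10.1 -66.6  13.8]
```

{"fn": "servo_tool", "kwargs": {"moves": [{"dx": -0.023,"dy": -0.031,"dz": 0.0,"ax": 0.001,"ay": 0.001,"az": 0.0014,"fingers": 44},{"dx": 0,"dy": 0,"dz": 0.09,"ax": 0,"ay": 0,"az": 0,"fingers": 44},{"dx": 0,"dy": 0,"dz": 0.09,"ax": 0,"ay": 0,"az": 0,"fingers": 44},{"dx": 0,"dy": 0,"dz": 0.09,"ax": 0,"ay": 0,"az": 0,"fingers": 44},{"dx": 0,"dy": 0,"dz": 0.09,"ax": 0,"ay": 0,"az": 0,"fingers": 44},{"dx": 0,"dy": 0,"dz": 0.085,"ax": 0,"ay": 0,"az": 0,"fingers": 44},{"dx": 0,"dy": 0,"dz": 0,"ax": 0,"ay": 0,"az": 0,"fingers": 44},{"dx": 0,"dy": 0,"dz": 0,"ax": 0,"ay": 0,"az": 0,"fingers": 44},{"dx": 0,"dy": 0,"dz": 0,"ax": 0,"ay": 0,"az": 0,"fingers": 44}]}}

```text
t: 3.5
ee_pos: [506.9, -66.1, 40.9]
orientation: [3.142, -0.263, 2.822]
wrist_force: [0.1, -0.1, 0.8]
grip_width: 44.0
```

```bash
python3 - <<'E'
from h import *
s=robot.read_state();print(inslot(DEEP,s['ee_pos']),s['wrist_force'])
plan(slot(DEEP,-20,0,-16.5),RT)
E
```

```text
[-20.1  -0.3 -16.9] [ 0.07881903 -0.11372618  0.77640877]
t 3.5 at [506.9 -66.1  40.9] turn deg [ 0.  -0.1 -0. ] units [ 0.     -0.0004 -0.    ] | shift old axes [-0.0004  0.0014 -0.002 ] new axes [-0.0004  0.0014 -0.002 ] mm [0.3 0.2 0.4]
```

{"fn": "servo_tool", "kwargs": {"moves": [{"dx": 0,"dy": 0,"dz": 0,"ax": 0,"ay": 0,"az": 0,"fingers": 10},{"dx": 0,"dy": 0,"dz": 0,"ax": 0,"ay": 0,"az": 0,"fingers": 10},{"dx": 0,"dy": 0,"dz": 0,"ax": 0,"ay": 0,"az": 0,"fingers": 10},{"dx": 0,"dy": 0,"dz": 0,"ax": 0,"ay": 0,"az": 0,"fingers": 10},{"dx": 0,"dy": 0,"dz": 0,"ax": 0,"ay": 0,"az": 0,"fingers": 10},{"dx": 0,"dy": 0,"dz": 0,"ax": 0,"ay": 0,"az": 0,"fingers": 10},{"dx": 0.06,"dy": 0,"dz": 0,"ax": 0,"ay": 0,"az": 0,"fingers": 10},{"dx": 0.06,"dy": 0,"dz": 0,"ax": 0,"ay": 0,"az": 0,"fingers": 10},{"dx": 0.06,"dy": 0,"dz": 0,"ax": 0,"ay": 0,"az": 0,"fingers": 10},{"dx": 0.06,"dy": 0,"dz": 0,"ax": 0,"ay": 0,"az": 0,"fingers": 10},{"dx": 0.06,"dy": 0,"dz": 0,"ax": 0,"ay": 0,"az": 0,"fingers": 10},{"dx": 0.06,"dy": 0,"dz": 0,"ax": 0,"ay": 0,"az": 0,"fingers": 10},{"dx": 0.06,"dy": 0,"dz": 0,"ax": 0,"ay": 0,"az": 0,"fingers": 10},{"dx": 0,"dy": 0,"dz": 0,"ax": 0,"ay": 0,"az": 0,"fingers": 10},{"dx": 0,"dy": 0,"dz": 0,"ax": 0,"ay": 0,"az": 0,"fingers": 10}], "grip_force": 25}}

```text
t: 4.75
ee_pos: [429.1, -40.1, 61.8]
orientation: [3.141, -0.265, 2.822]
wrist_force: [-0.0, -0.5, -0.4]
grip_width: 20.8
```

```bash
python3 - <<'E'
from h import *
s=robot.read_state();print(inslot(DEEP,s['ee_pos']),s['wrist_force'])
im,d,p,f=cam('wrist'); np.savez('w4',im=im,P=pts(d,p,f),d=d,T=p['T'],f=f,cx=p['cx'],cy=p['cy']); save('w4',cv2.resize(im,(800,600)))
plan(slot(SHAL,-104,0,-15),RT)
E
```

```text
[-1.048e+02 -1.000e-01 -1.800e+01] [-0.03129337 -0.48916173 -0.43993952]
t 4.8 at [429.4 -40.3  61.6] turn deg [ 0.  -0.2  0. ] units [ 0.0001 -0.0009  0.    ] | shift old axes [-0.0035 -0.3302 -0.0154] new axes [-0.0035 -0.3302 -0.0153] mm [-19.3 -63.2   2.8]
```

View pics/w4.png

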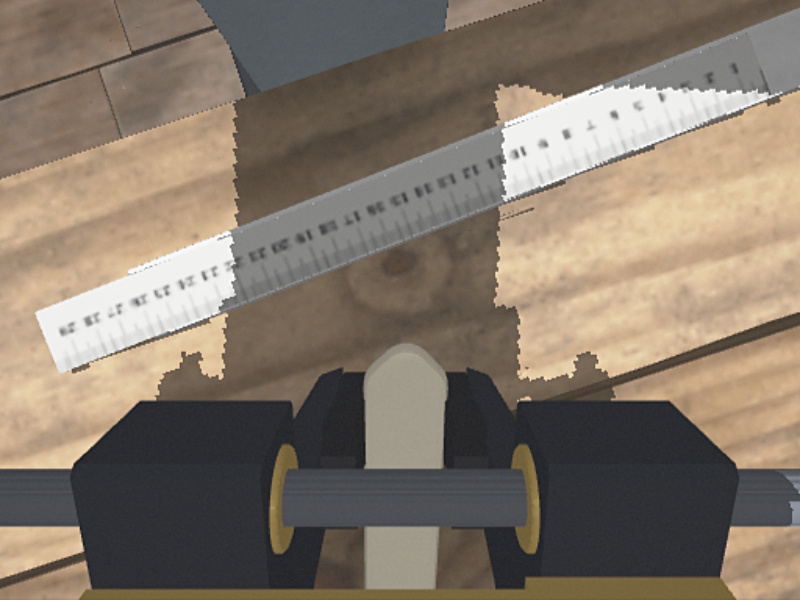

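The folder is held straight between the fingers (centre column 402–405), clear of the slot. Now shifting across to the shallow slot.

{"fn": "servo_tool", "kwargs": {"moves": [{"dx": 0,"dy": -0.11,"dz": -0.006,"ax": 0,"ay": -0.0009,"az": 0,"fingers": 10},{"dx": 0,"dy": -0.11,"dz": -0.005,"ax": 0,"ay": 0,"az": 0,"fingers": 10},{"dx": 0,"dy": -0.11,"dz": 0,"ax": 0,"ay": 0,"az": 0,"fingers": 10},{"dx": 0,"dy": 0,"dz": 0,"ax": 0,"ay": 0,"az": 0,"fingers": 10},{"dx": 0,"dy": 0,"dz": 0,"ax": 0,"ay": 0,"az": 0,"fingers": 10},{"dx": 0,"dy": 0,"dz": 0,"ax": 0,"ay": 0,"az": 0,"fingers": 10}]}}

```text
t: 5.3
ee_pos: [409.0, -102.6, 63.5]
orientation: [3.141, -0.263, 2.822]
wrist_force: [-0.1, 0.1, -0.0]
grip_width: 20.4
```

```bash
python3 - <<'E'
from h import *
s=robot.read_state();print(inslot(SHAL,s['ee_pos']),s['wrist_force'],s['grip_width'])
plan(slot(SHAL,-104,0,-15.8),RT)
im,d,p,f=cam('scene'); save('s5',cv2.resize(im[180:340,200:400],(800,640))[:600])
E
```

```text
[-104.9    0.5  -16.2] [-0.06532191  0.09978133 -0.01500746] 20.444566917112265
t 5.3 at [ 409.  -102.6   63.5] turn deg [ 0.  -0.1 -0. ] units [ 0.0002 -0.0003 -0.    ] | shift old axes [-0.0047 -0.0023 -0.0019] new axes [-0.0047 -0.0023 -0.0019] mm [ 0.8 -0.7  0.1]
```

View pics/s5.png

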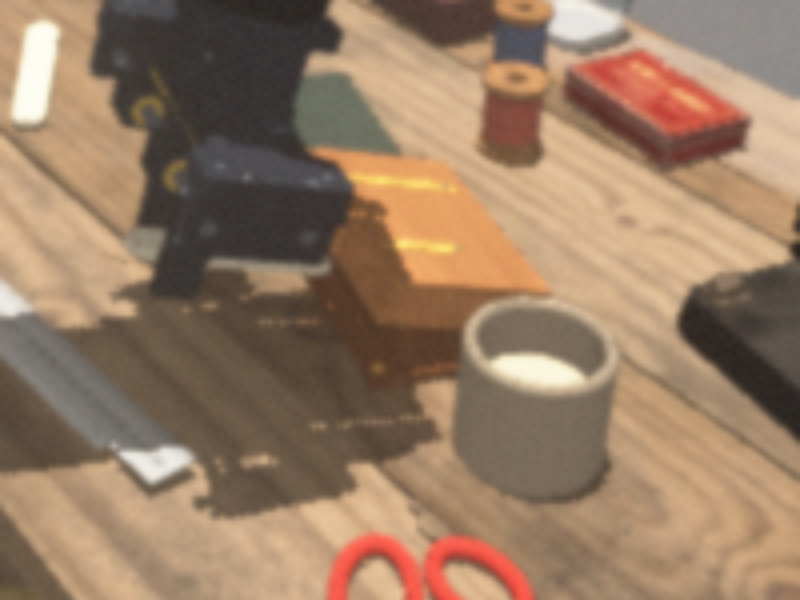

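{"fn": "servo_tool", "kwargs": {"moves": [{"dx": -0.03,"dy": -0.0025,"dz": 0,"ax": 0,"ay": 0,"az": 0,"fingers": 10},{"dx": -0.03,"dy": 0,"dz": 0,"ax": 0,"ay": 0,"az": 0,"fingers": 10},{"dx": -0.03,"dy": 0,"dz": 0,"ax": 0,"ay": 0,"az": 0,"fingers": 10},{"dx": -0.03,"dy": 0,"dz": 0,"ax": 0,"ay": 0,"az": 0,"fingers": 10},{"dx": -0.03,"dy": 0,"dz": 0,"ax": 0,"ay": 0,"az": 0,"fingers": 10},{"dx": -0.03,"dy": 0,"dz": 0,"ax": 0,"ay": 0,"az": 0,"fingers": 10},{"dx": -0.03,"dy": 0,"dz": 0,"ax": 0,"ay": 0,"az": 0,"fingers": 10},{"dx": 0,"dy": 0,"dz": 0,"ax": 0,"ay": 0,"az": 0,"fingers": 10},{"dx": 0,"dy": 0,"dz": 0,"ax": 0,"ay": 0,"az": 0,"fingers": 10}]}}

```text
t: 6.1
ee_pos: [447.1, -116.1, 52.6]
orientation: [3.141, -0.263, 2.822]
wrist_force: [-0.4, 0.0, -0.6]
grip_width: 20.8
```

```bash
python3 - <<'E'
from h import *
s=robot.read_state();print(inslot(SHAL,s['ee_pos']),Rs.inv().apply(s['wrist_force']),s['grip_width'])
plan(slot(SHAL,-29,0,-16.3),RT)
E
```

```text
[-63.1  -0.4 -16.3] [-0.19672802 -0.10253962 -0.6785025 ] 20.790636946275214
t 6.1 at [ 447.1 -116.1   52.6] turn deg [ 0.  -0.1  0. ] units [ 0.0001 -0.0004  0.0001] | shift old axes [-0.1706  0.002  -0.    ] new axes [-0.1706  0.002   0.0002] mm [ 31.4 -10.   -8.9]
```

Inserted 20 mm with no resistance. I'll continue in small rows to the back.

{"fn": "servo_tool", "kwargs": {"moves": [{"dx": -0.03,"dy": 0.002,"dz": 0,"ax": 0,"ay": 0,"az": 0,"fingers": 10},{"dx": -0.03,"dy": 0,"dz": 0,"ax": 0,"ay": 0,"az": 0,"fingers": 10},{"dx": -0.03,"dy": 0,"dz": 0,"ax": 0,"ay": 0,"az": 0,"fingers": 10},{"dx": -0.03,"dy": 0,"dz": 0,"ax": 0,"ay": 0,"az": 0,"fingers": 10},{"dx": -0.03,"dy": 0,"dz": 0,"ax": 0,"ay": 0,"az": 0,"fingers": 10},{"dx": -0.015,"dy": 0,"dz": 0,"ax": 0,"ay": 0,"az": 0,"fingers": 10},{"dx": 0,"dy": 0,"dz": 0,"ax": 0,"ay": 0,"az": 0,"fingers": 10},{"dx": 0,"dy": 0,"dz": 0,"ax": 0,"ay": 0,"az": 0,"fingers": 10}]}}

```text
t: 6.77
ee_pos: [477.1, -125.6, 44.0]
orientation: [3.141, -0.264, 2.822]
wrist_force: [-2.6, 0.7, 0.8]
grip_width: 20.6
```

```bash
python3 - <<'E'
from h import *
s=robot.read_state();print(inslot(SHAL,s['ee_pos']),Rs.inv().apply(s['wrist_force']),s['grip_width'])
E
```

```text
[-30.5   0.  -16.5] [-2.840387   -0.12288148  0.01950809] 20.60435230262072
```

{"fn": "servo_tool", "kwargs": {"moves": [{"dx": -0.008,"dy": 0,"dz": 0,"ax": 0,"ay": 0,"az": 0,"fingers": 10},{"dx": -0.008,"dy": 0,"dz": 0,"ax": 0,"ay": 0,"az": 0,"fingers": 10},{"dx": 0,"dy": 0,"dz": 0,"ax": 0,"ay": 0,"az": 0,"fingers": 10},{"dx": 0,"dy": 0,"dz": 0,"ax": 0,"ay": 0,"az": 0,"fingers": 10}]}}

```text
t: 7.1
ee_pos: [477.5, -125.5, 43.0]
orientation: [3.141, -0.271, 2.823]
wrist_force: [-15.4, 4.3, 4.6]
grip_width: 20.8
```

```bash
python3 - <<'E'
from h import *
s=robot.read_state();print(inslot(SHAL,s['ee_pos']),Rs.inv().apply(s['wrist_force']),s['grip_width'])
E
```

```text
[-29.9   0.3 -17.3] [-16.59169018  -0.70369486   0.27782667] 20.768602247242193
```

Contact with the back, 16.6 N at x = -30. Releasing and lifting off.

{"fn": "servo_tool", "kwargs": {"moves": [{"dx": 0.004,"dy": 0,"dz": 0,"ax": 0,"ay": 0,"az": 0,"fingers": 44},{"dx": 0,"dy": 0,"dz": 0,"ax": 0,"ay": 0,"az": 0,"fingers": 44},{"dx": 0,"dy": 0,"dz": 0,"ax": 0,"ay": 0,"az": 0,"fingers": 44},{"dx": 0,"dy": 0,"dz": 0,"ax": 0,"ay": 0,"az": 0,"fingers": 44},{"dx": 0,"dy": 0,"dz": -0.1,"ax": 0,"ay": 0,"az": 0,"fingers": 44},{"dx": 0,"dy": 0,"dz": -0.14,"ax": 0,"ay": 0,"az": 0,"fingers": 44},{"dx": 0,"dy": 0,"dz": -0.14,"ax": 0,"ay": 0,"az": 0,"fingers": 44},{"dx": 0,"dy": 0,"dz": -0.14,"ax": 0,"ay": 0,"az": 0,"fingers": 44},{"dx": 0,"dy": 0,"dz": 0,"ax": 0,"ay": 0,"az": 0,"fingers": 44},{"dx": 0,"dy": 0,"dz": 0,"ax": 0,"ay": 0,"az": 0,"fingers": 44},{"dx": 0,"dy": 0,"dz": 0,"ax": 0,"ay": 0,"az": 0,"fingers": 44}]}}

```text
t: 8.02
ee_pos: [504.8, -134.8, 143.3]
orientation: [3.141, -0.264, 2.822]
wrist_force: [-0.2, -0.1, 0.3]
grip_width: 44.0
```

```bash
python3 - <<'E'
from h import *
s=robot.read_state();print(inslot(SHAL,s['ee_pos']))
im,d,p,f=cam('wrist'); P=pts(d,p,f);np.savez('w6',im=im,P=P,d=d,T=p['T'],f=f,cx=p['cx'],cy=p['cy'])
Q=Rs.inv().apply((P-SHAL).reshape(-1,3)).reshape(P.shape)
hsv=cv2.cvtColor(im,cv2.COLOR_RGB2HSV).astype(int)
m=(d>0)&(abs(Q[...,2]-2.5)<6)&(Q[...,0]<-3)&(Q[...,0]>-90)&(abs(Q[...,1])<20)&(hsv[...,1]<70)
q=Q[m]; print(len(q)); print('tip x',np.percentile(q[:,0],[0.5,2]),'y',np.percentile(q[:,1],[1,99]),'z med',np.median(q[:,2]))
# long folder
a=np.radians(57); plan([502,194,180],Rtool(a+np.pi))
print('joints',s['joint_pos'].round(2))
E
```

```text
[-28.   0.  87.]
2001
tip x [-53.5549805  -52.04099942] y [-9.34631349 11.34369635] z med 0.13310468540835316
t 8.07 at [ 504.6 -134.7  143. ] turn deg [ 10.  -12.9 -74.8] units [ 0.0555 -0.0716 -0.4157] | shift old axes [ 0.5584  1.5563 -0.0397] new axes [-1.3712  0.9062 -0.1852] mm [ -2.6 328.7  37. ]
joints [-0.47  0.54  1.44 -0.04  1.42 -1.71]
```

The short folder's tip is at -54 mm (-53 expected when home) and centred. Now to the long folder.

{"fn": "servo_tool", "kwargs": {"moves": [{"dx": 0,"dy": 0,"dz": -0.12,"ax": 0.0046,"ay": -0.006,"az": -0.0347,"fingers": 44},{"dx": 0,"dy": 0,"dz": 0,"ax": 0.0046,"ay": -0.006,"az": -0.0347,"fingers": 44},{"dx": 0,"dy": 0,"dz": 0,"ax": 0.0046,"ay": -0.006,"az": -0.0347,"fingers": 44},{"dx": 0,"dy": 0,"dz": 0,"ax": 0.0046,"ay": -0.006,"az": -0.0347,"fingers": 44},{"dx": 0,"dy": 0,"dz": 0,"ax": 0.0046,"ay": -0.006,"az": -0.0347,"fingers": 44},{"dx": 0,"dy": 0,"dz": 0,"ax": 0.0046,"ay": -0.006,"az": -0.0347,"fingers": 44},{"dx": 0,"dy": 0,"dz": 0,"ax": 0.0046,"ay": -0.006,"az": -0.0347,"fingers": 44},{"dx": 0,"dy": 0,"dz": 0,"ax": 0.0046,"ay": -0.006,"az": -0.0347,"fingers": 44},{"dx": 0,"dy": 0,"dz": 0,"ax": 0.0046,"ay": -0.006,"az": -0.0347,"fingers": 44},{"dx": 0,"dy": 0,"dz": 0,"ax": 0.0046,"ay": -0.006,"az": -0.0347,"fingers": 44},{"dx": 0,"dy": 0,"dz": 0,"ax": 0.0046,"ay": -0.006,"az": -0.0347,"fingers": 44},{"dx": 0,"dy": 0,"dz": 0,"ax": 0.0046,"ay": -0.006,"az": -0.0347,"fingers": 44},{"dx": 0,"dy": 0,"dz": 0,"ax": 0,"ay": 0,"az": 0,"fingers": 44},{"dx": 0,"dy": 0,"dz": 0,"ax": 0,"ay": 0,"az": 0,"fingers": 44}]}}

```text
t: 9.23
ee_pos: [524.7, -101.0, 163.9]
orientation: [-3.129, -0.045, -2.2]
wrist_force: [0.2, -0.3, -0.8]
grip_width: 43.8
```

```bash
python3 - <<'E'
from h import *
plan([502,194,180],Rtool(np.radians(237)))
E
```

```text
t 9.23 at [ 524.7 -101.   163.9] turn deg [-0.7 -2.6 -3. ] units [-0.0036 -0.0146 -0.0168] | shift old axes [-1.1213  0.9577 -0.1436] new axes [-1.1753  0.8985 -0.0803] mm [-22.7 295.   16.1]
```

{"fn": "servo_tool", "kwargs": {"moves": [{"dx": 0,"dy": 0,"dz": 0,"ax": -0.0036,"ay": -0.0146,"az": -0.0168,"fingers": 44},{"dx": -0.1175,"dy": 0.09,"dz": -0.008,"ax": 0,"ay": 0,"az": 0,"fingers": 44},{"dx": -0.1175,"dy": 0.09,"dz": -0.008,"ax": 0,"ay": 0,"az": 0,"fingers": 44},{"dx": -0.1175,"dy": 0.09,"dz": -0.008,"ax": 0,"ay": 0,"az": 0,"fingers": 44},{"dx": -0.1175,"dy": 0.09,"dz": -0.008,"ax": 0,"ay": 0,"az": 0,"fingers": 44},{"dx": -0.1175,"dy": 0.09,"dz": -0.008,"ax": 0,"ay": 0,"az": 0,"fingers": 44},{"dx": -0.1175,"dy": 0.09,"dz": -0.008,"ax": 0,"ay": 0,"az": 0,"fingers": 44},{"dx": -0.1175,"dy": 0.09,"dz": -0.008,"ax": 0,"ay": 0,"az": 0,"fingers": 44},{"dx": -0.1175,"dy": 0.09,"dz": -0.008,"ax": 0,"ay": 0,"az": 0,"fingers": 44},{"dx": -0.1175,"dy": 0.09,"dz": -0.008,"ax": 0,"ay": 0,"az": 0,"fingers": 44},{"dx": -0.1175,"dy": 0.09,"dz": -0.008,"ax": 0,"ay": 0,"az": 0,"fingers": 44},{"dx": 0,"dy": 0,"dz": 0,"ax": 0,"ay": 0,"az": 0,"fingers": 44},{"dx": 0,"dy": 0,"dz": 0,"ax": 0,"ay": 0,"az": 0,"fingers": 44},{"dx": 0,"dy": 0,"dz": 0,"ax": 0,"ay": 0,"az": 0,"fingers": 44}]}}

```text
t: 10.4
ee_pos: [519.0, 212.6, 171.8]
orientation: [-3.132, -0.026, -2.181]
wrist_force: [-0.3, 0.8, -0.3]
grip_width: 44.0
```

```bash
python3 - <<'E'
from h import *
plan([502,194,180],Rtool(np.radians(237)))
im,d,p,f=cam('wrist'); P=pts(d,p,f);np.savez('w7',im=im,P=P,d=d,T=p['T'],f=f,cx=p['cx'],cy=p['cy']);save('w7',cv2.resize(im,(800,600)))
hsv=cv2.cvtColor(im,cv2.COLOR_RGB2HSV).astype(int)
m=(d>0)&(P[...,2]>3.5)&(P[...,2]<14)&(hsv[...,1]<75)&(hsv[...,2]>110)
c,l,st,ce=cv2.connectedComponentsWithStats(m.astype(np.uint8))
for i in range(1,c):
    if st[i,4]>300:
        q=P[l==i]; print(st[i],ce[i].round(),cv2.minAreaRect(q[:,:2].astype(np.float32)),np.median(q[:,2]))
E
```

```text
t 10.4 at [519.  212.6 171.8] turn deg [-0.5 -1.5 -1.9] units [-0.0028 -0.0085 -0.0107] | shift old axes [ 0.1259  0.0159 -0.0376] new axes [ 0.1242  0.0205 -0.0408] mm [-17.  -18.6   8.2]
[ 352    0   60   45 1590] [383.  17.] ((355.5552978515625, 153.8389892578125), (29.94672966003418, 42.79188537597656), 2.885484218597412) 8.81675841065507
[ 253   99   28  156 3717] [267. 176.] ((513.794677734375, 217.26470947265625), (145.63668823242188, 23.503803253173828), 56.3822021484375) 8.646850570180959
```

View pics/w7.png

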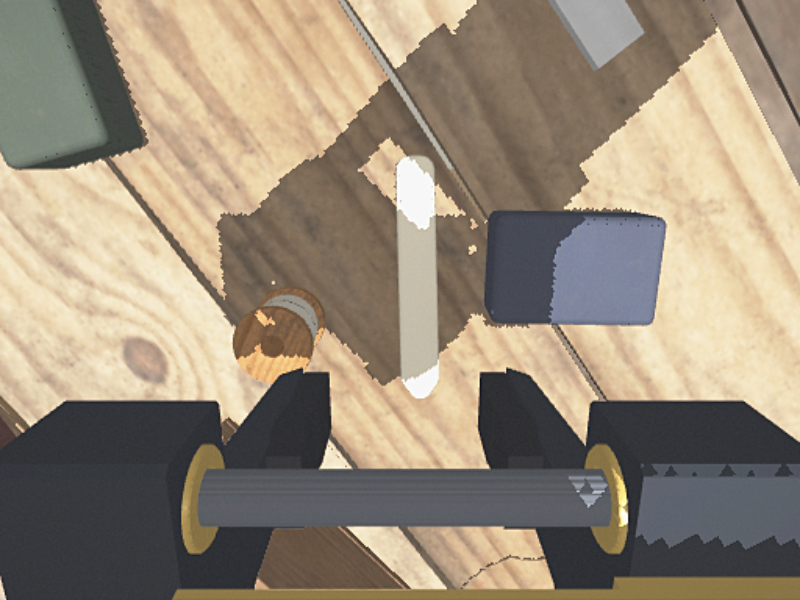

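The long folder runs from (415,157) to (421,397), measured 145.6 x 23.5 mm, centre (513.8, 217.3), heading 56.4°. The blue weight is to the right, the white spool to the left, and the finger lane between them is clear.

```bash
python3 - <<'E'
from h import *
plan([498.3,194.0,60],Rtool(np.radians(236.4)))
E
```

```text
t 10.45 at [519.1 212.3 172. ] turn deg [-0.5 -1.5 -1.4] units [-0.0028 -0.0084 -0.0076] | shift old axes [0.1199 0.0377 0.5629] new axes [0.1338 0.0357 0.5599] mm [ -20.8  -18.3 -112. ]
```

{"fn": "servo_tool", "kwargs": {"moves": [{"dx": 0,"dy": 0,"dz": 0,"ax": -0.0028,"ay": -0.0084,"az": -0.0076,"fingers": 38},{"dx": 0.067,"dy": 0.018,"dz": 0,"ax": 0,"ay": 0,"az": 0,"fingers": 38},{"dx": 0.067,"dy": 0.018,"dz": 0,"ax": 0,"ay": 0,"az": 0,"fingers": 38},{"dx": 0,"dy": 0,"dz": 0.14,"ax": 0,"ay": 0,"az": 0,"fingers": 38},{"dx": 0,"dy": 0,"dz": 0.14,"ax": 0,"ay": 0,"az": 0,"fingers": 38},{"dx": 0,"dy": 0,"dz": 0.14,"ax": 0,"ay": 0,"az": 0,"fingers": 38},{"dx": 0,"dy": 0,"dz": 0.14,"ax": 0,"ay": 0,"az": 0,"fingers": 38},{"dx": 0,"dy": 0,"dz": 0,"ax": 0,"ay": 0,"az": 0,"fingers": 38},{"dx": 0,"dy": 0,"dz": 0,"ax": 0,"ay": 0,"az": 0,"fingers": 38},{"dx": 0,"dy": 0,"dz": 0,"ax": 0,"ay": 0,"az": 0,"fingers": 38}]}}

```text
t: 11.28
ee_pos: [499.2, 194.9, 61.9]
orientation: [-3.139, 0.002, -2.157]
wrist_force: [0.7, -0.3, 0.2]
grip_width: 37.7
```

```bash
python3 - <<'E'
from h import *
plan([498.3,194.0,3],Rtool(np.radians(236.4)))
E
```

```text
t 11.28 at [499.2 194.9  61.9] turn deg [-0.1  0.1  0. ] units [-0.0007  0.0007  0.0002] | shift old axes [0.0066 0.0019 0.2945] new axes [0.006  0.0013 0.2946] mm [ -0.9  -0.9 -58.9]
```

{"fn": "servo_tool", "kwargs": {"moves": [{"dx": 0.006,"dy": 0.0015,"dz": 0.07,"ax": -0.0007,"ay": 0.0007,"az": 0,"fingers": 38},{"dx": 0,"dy": 0,"dz": 0.08,"ax": 0,"ay": 0,"az": 0,"fingers": 38},{"dx": 0,"dy": 0,"dz": 0.08,"ax": 0,"ay": 0,"az": 0,"fingers": 38},{"dx": 0,"dy": 0,"dz": 0.03,"ax": 0,"ay": 0,"az": 0,"fingers": 38},{"dx": 0,"dy": 0,"dz": 0.02,"ax": 0,"ay": 0,"az": 0,"fingers": 38},{"dx": 0,"dy": 0,"dz": 0.01,"ax": 0,"ay": 0,"az": 0,"fingers": 38},{"dx": 0,"dy": 0,"dz": 0,"ax": 0,"ay": 0,"az": 0,"fingers": 38},{"dx": 0,"dy": 0,"dz": 0,"ax": 0,"ay": 0,"az": 0,"fingers": 38}]}}

```text
t: 11.95
ee_pos: [497.7, 194.6, 3.2]
orientation: [3.141, -0.0, -2.156]
wrist_force: [0.6, -0.2, 0.4]
grip_width: 38.1
```

{"fn": "servo_tool", "kwargs": {"moves": [{"dx": 0,"dy": 0,"dz": 0.007,"ax": 0,"ay": 0,"az": 0,"fingers": 38},{"dx": 0,"dy": 0,"dz": 0,"ax": 0,"ay": 0,"az": 0,"fingers": 12},{"dx": 0,"dy": 0,"dz": 0,"ax": 0,"ay": 0,"az": 0,"fingers": 12},{"dx": 0,"dy": 0,"dz": 0,"ax": 0,"ay": 0,"az": 0,"fingers": 12},{"dx": 0,"dy": 0,"dz": 0,"ax": 0,"ay": 0,"az": 0,"fingers": 12},{"dx": 0,"dy": 0,"dz": 0,"ax": 0,"ay": 0,"az": 0,"fingers": 12},{"dx": 0,"dy": 0,"dz": -0.03,"ax": 0,"ay": 0,"az": 0,"fingers": 12},{"dx": 0,"dy": 0,"dz": -0.08,"ax": 0,"ay": 0,"az": 0,"fingers": 12},{"dx": 0,"dy": 0,"dz": -0.12,"ax": 0,"ay": 0,"az": 0,"fingers": 12},{"dx": 0,"dy": 0,"dz": -0.15,"ax": 0,"ay": 0,"az": 0,"fingers": 12},{"dx": 0,"dy": 0,"dz": -0.15,"ax": 0,"ay": 0,"az": 0,"fingers": 12},{"dx": 0,"dy": 0,"dz": -0.12,"ax": 0,"ay": 0,"az": 0,"fingers": 12},{"dx": 0,"dy": 0,"dz": 0,"ax": 0,"ay": 0,"az": 0,"fingers": 12},{"dx": 0,"dy": 0,"dz": 0,"ax": 0,"ay": 0,"az": 0,"fingers": 12}], "grip_force": 35}}

```text
t: 13.12
ee_pos: [497.8, 194.6, 132.0]
orientation: [-3.141, 0.0, -2.156]
wrist_force: [-0.8, -0.2, -0.4]
grip_width: 21.9
```

```bash
python3 - <<'E'
from h import *
plan(slot(DEEP,-150,0,-5),RT)
E
```

```text
t 13.12 at [497.8 194.6 132. ] turn deg [-9.8 12.8 74.3] units [-0.0544  0.0712  0.413 ] | shift old axes [ 1.221  -0.1667  0.2298] new axes [ 0.0943 -1.2219  0.2633] mm [-107. -222.  -46.]
```

The grip holds (opening 21.9). Travel first, then turn.

{"fn": "servo_tool", "kwargs": {"moves": [{"dx": 0.119,"dy": -0.029,"dz": 0,"ax": 0,"ay": 0,"az": 0,"fingers": 12},{"dx": 0.119,"dy": -0.029,"dz": 0,"ax": 0,"ay": 0,"az": 0,"fingers": 12},{"dx": 0.119,"dy": -0.029,"dz": 0,"ax": 0,"ay": 0,"az": 0,"fingers": 12},{"dx": 0.119,"dy": -0.029,"dz": 0,"ax": 0,"ay": 0,"az": 0,"fingers": 12},{"dx": 0.119,"dy": -0.029,"dz": 0,"ax": 0,"ay": 0,"az": 0,"fingers": 12},{"dx": 0.119,"dy": -0.029,"dz": 0,"ax": 0,"ay": 0,"az": 0,"fingers": 12},{"dx": 0.119,"dy": -0.029,"dz": 0,"ax": 0,"ay": 0,"az": 0,"fingers": 12},{"dx": 0.119,"dy": -0.029,"dz": 0,"ax": 0,"ay": 0,"az": 0,"fingers": 12},{"dx": 0.119,"dy": -0.029,"dz": 0,"ax": 0,"ay": 0,"az": 0,"fingers": 12},{"dx": 0.119,"dy": -0.029,"dz": 0,"ax": 0,"ay": 0,"az": 0,"fingers": 12},{"dx": 0,"dy": 0,"dz": 0,"ax": 0,"ay": 0,"az": 0,"fingers": 12}]}}

```text
t: 14.03
ee_pos: [416.0, -29.6, 130.0]
orientation: [3.141, -0.014, -2.169]
wrist_force: [0.2, 0.5, 0.5]
grip_width: 21.6
```

{"fn": "servo_tool", "kwargs": {"moves": [{"dx": 0,"dy": 0,"dz": 0,"ax": -0.0034,"ay": 0.00445,"az": 0.0258,"fingers": 12},{"dx": 0,"dy": 0,"dz": 0,"ax": -0.0034,"ay": 0.00445,"az": 0.0258,"fingers": 12},{"dx": 0,"dy": 0,"dz": 0,"ax": -0.0034,"ay": 0.00445,"az": 0.0258,"fingers": 12},{"dx": 0,"dy": 0,"dz": 0,"ax": -0.0034,"ay": 0.00445,"az": 0.0258,"fingers": 12},{"dx": 0,"dy": 0,"dz": 0,"ax": -0.0034,"ay": 0.00445,"az": 0.0258,"fingers": 12},{"dx": 0,"dy": 0,"dz": 0,"ax": -0.0034,"ay": 0.00445,"az": 0.0258,"fingers": 12},{"dx": 0,"dy": 0,"dz": 0,"ax": -0.0034,"ay": 0.00445,"az": 0.0258,"fingers": 12},{"dx": 0,"dy": 0,"dz": 0,"ax": -0.0034,"ay": 0.00445,"az": 0.0258,"fingers": 12},{"dx": 0,"dy": 0,"dz": 0,"ax": -0.0034,"ay": 0.00445,"az": 0.0258,"fingers": 12},{"dx": 0,"dy": 0,"dz": 0,"ax": -0.0034,"ay": 0.00445,"az": 0.0258,"fingers": 12},{"dx": 0,"dy": 0,"dz": 0,"ax": -0.0034,"ay": 0.00445,"az": 0.0258,"fingers": 12},{"dx": 0,"dy": 0,"dz": 0,"ax": -0.0034,"ay": 0.00445,"az": 0.0258,"fingers": 12},{"dx": 0,"dy": 0,"dz": 0,"ax": -0.0034,"ay": 0.00445,"az": 0.0258,"fingers": 12},{"dx": 0,"dy": 0,"dz": 0,"ax": -0.0034,"ay": 0.00445,"az": 0.0258,"fingers": 12},{"dx": 0,"dy": 0,"dz": 0,"ax": -0.0034,"ay": 0.00445,"az": 0.0258,"fingers": 12},{"dx": 0,"dy": 0,"dz": 0,"ax": -0.0034,"ay": 0.00445,"az": 0.0258,"fingers": 12},{"dx": 0,"dy": 0,"dz": 0,"ax": 0,"ay": 0,"az": 0,"fingers": 12},{"dx": 0,"dy": 0,"dz": 0,"ax": 0,"ay": 0,"az": 0,"fingers": 12},{"dx": 0,"dy": 0,"dz": 0,"ax": 0,"ay": 0,"az": 0,"fingers": 12}]}}

```text
t: 15.62
ee_pos: [417.0, -27.5, 130.6]
orientation: [-3.129, -0.265, 2.813]
wrist_force: [-0.7, 0.5, -0.9]
grip_width: 21.7
```

```bash
python3 - <<'E'
from h import *
plan(slot(DEEP,-125,0,-2.5),RT)
im,d,p,f=cam('wrist'); P=pts(d,p,f);np.savez('w8',im=im,P=P,d=d,T=p['T'],f=f,cx=p['cx'],cy=p['cy']);save('w8',cv2.resize(im,(800,600)))
s=robot.read_state();C=Ro.from_euler('xyz',s['orientation']);Q=C.inv().apply((P-s['ee_pos']).reshape(-1,3)).reshape(P.shape)
hsv=cv2.cvtColor(im,cv2.COLOR_RGB2HSV).astype(int)
for n,(a,b) in{'out':(15,60),'in':(-100,-12)}.items():
    m=(d>0)&(abs(Q[...,1])<14)&(Q[...,2]>-20)&(Q[...,2]<12)&(Q[...,0]>a)&(Q[...,0]<b)&(hsv[...,1]<75)
    q=Q[m]
    if len(q)<30: print(n,len(q));continue
    pz=np.polyfit(q[:,0],q[:,2],1); py=np.polyfit(q[:,0],q[:,1],1)
    print(n,len(q),'x',q[:,0].min(),q[:,0].max(),'z fit',pz,'y fit',py)
E
```

```text
t 15.62 at [417.  -27.5 130.6] turn deg [-0.6 -0.2 -0.5] units [-0.0033 -0.0009 -0.0028] | shift old axes [-0.0632 -0.0376  0.2355] new axes [-0.0622 -0.0405  0.2353] mm [ -2.7  -7.6 -48.7]
out 3597 x 15.005948174665068 45.7065286595016 z fit [ 0.02429352 -7.92624455] y fit [0.00297995 1.06850191]
in 2499 x -63.95260217876156 -12.001594754263209 z fit [-2.41984450e-03 -7.29133029e+00] y fit [0.00728945 0.92283536]
```

View pics/w8.png

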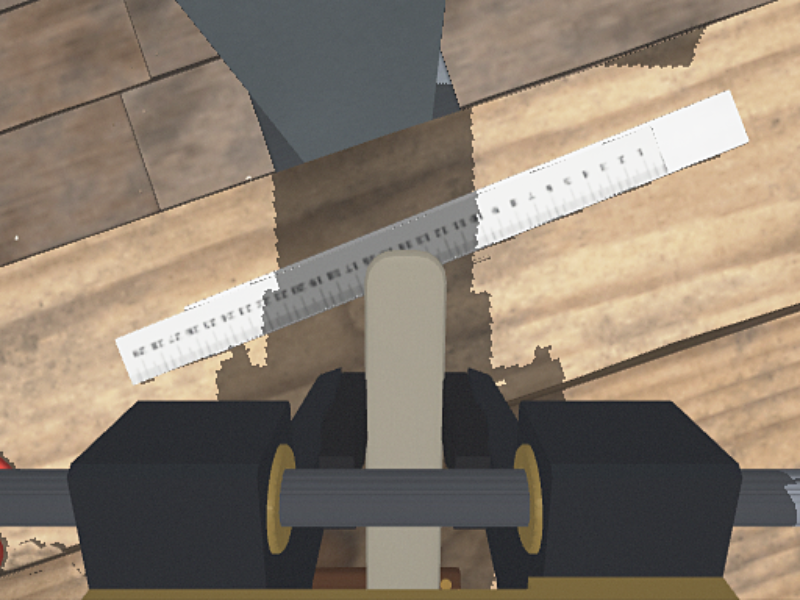

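The folder is held straight (centre 3.6 mm above the tip, trailing end at +45.7 mm). Aligning with the deep slot.

{"fn": "servo_tool", "kwargs": {"moves": [{"dx": 0,"dy": 0,"dz": 0,"ax": -0.0033,"ay": -0.0009,"az": -0.0028,"fingers": 12},{"dx": 0,"dy": -0.02,"dz": 0.08,"ax": 0,"ay": 0,"az": 0,"fingers": 12},{"dx": 0,"dy": -0.02,"dz": 0.08,"ax": 0,"ay": 0,"az": 0,"fingers": 12},{"dx": 0,"dy": 0,"dz": 0.082,"ax": 0,"ay": 0,"az": 0,"fingers": 12},{"dx": 0,"dy": 0,"dz": 0,"ax": 0,"ay": 0,"az": 0,"fingers": 12},{"dx": 0,"dy": 0,"dz": 0,"ax": 0,"ay": 0,"az": 0,"fingers": 12},{"dx": 0,"dy": 0,"dz": 0,"ax": 0,"ay": 0,"az": 0,"fingers": 12}]}}

```text
t: 16.25
ee_pos: [403.4, -31.8, 85.0]
orientation: [-3.141, -0.26, 2.819]
wrist_force: [0.4, -0.2, 0.4]
grip_width: 21.4
```

```bash
python3 - <<'E'
from h import *
plan(slot(DEEP,-118,0,-3.8),RT)
E
```

```text
t 16.25 at [403.4 -31.8  85. ] turn deg [ 0.   0.1 -0.2] units [ 0.0002  0.0006 -0.0008] | shift old axes [-0.0942  0.0014  0.0068] new axes [-0.0942  0.0012  0.0066] mm [17.  -5.4 -6.2]
```

{"fn": "servo_tool", "kwargs": {"moves": [{"dx": -0.03,"dy": 0.001,"dz": 0.0066,"ax": 0,"ay": 0.0006,"az": -0.0008,"fingers": 12},{"dx": -0.03,"dy": 0,"dz": 0,"ax": 0,"ay": 0,"az": 0,"fingers": 12},{"dx": -0.03,"dy": 0,"dz": 0,"ax": 0,"ay": 0,"az": 0,"fingers": 12},{"dx": -0.03,"dy": 0,"dz": 0,"ax": 0,"ay": 0,"az": 0,"fingers": 12},{"dx": -0.03,"dy": 0,"dz": 0,"ax": 0,"ay": 0,"az": 0,"fingers": 12},{"dx": -0.03,"dy": 0,"dz": 0,"ax": 0,"ay": 0,"az": 0,"fingers": 12},{"dx": -0.03,"dy": 0,"dz": 0,"ax": 0,"ay": 0,"az": 0,"fingers": 12},{"dx": -0.03,"dy": 0,"dz": 0,"ax": 0,"ay": 0,"az": 0,"fingers": 12},{"dx": -0.03,"dy": 0,"dz": 0,"ax": 0,"ay": 0,"az": 0,"fingers": 12},{"dx": 0,"dy": 0,"dz": 0,"ax": 0,"ay": 0,"az": 0,"fingers": 12},{"dx": 0,"dy": 0,"dz": 0,"ax": 0,"ay": 0,"az": 0,"fingers": 12}]}}

```text
t: 17.17
ee_pos: [452.1, -47.8, 68.8]
orientation: [3.141, -0.263, 2.821]
wrist_force: [-0.4, -1.1, -0.5]
grip_width: 21.5
```

```bash
python3 - <<'E'
from h import *
s=robot.read_state();print(inslot(DEEP,s['ee_pos']),Rs.inv().apply(s['wrist_force']),s['grip_width'])
plan(slot(DEEP,-23,0,-4),RT)
E
```

```text
[-83.1  -0.2  -4.9] [ 0.09373462 -1.16413354 -0.47383685] 21.51096260509606
t 17.17 at [452.1 -47.8  68.8] turn deg [ 0.  -0.1 -0. ] units [ 0.0001 -0.0005 -0.0002] | shift old axes [-0.3007  0.001  -0.0049] new axes [-0.3007  0.0008 -0.0044] mm [ 55.4 -18.2 -14.7]
```

Inserted 18 mm without resistance; continuing to just short of the back.

{"fn": "servo_tool", "kwargs": {"moves": [{"dx": -0.03,"dy": 0.001,"dz": -0.003,"ax": 0,"ay": -0.0005,"az": 0,"fingers": 12},{"dx": -0.03,"dy": 0,"dz": 0,"ax": 0,"ay": 0,"az": 0,"fingers": 12},{"dx": -0.03,"dy": 0,"dz": 0,"ax": 0,"ay": 0,"az": 0,"fingers": 12},{"dx": -0.03,"dy": 0,"dz": 0,"ax": 0,"ay": 0,"az": 0,"fingers": 12},{"dx": -0.03,"dy": 0,"dz": 0,"ax": 0,"ay": 0,"az": 0,"fingers": 12},{"dx": -0.03,"dy": 0,"dz": 0,"ax": 0,"ay": 0,"az": 0,"fingers": 12},{"dx": -0.03,"dy": 0,"dz": 0,"ax": 0,"ay": 0,"az": 0,"fingers": 12},{"dx": -0.03,"dy": 0,"dz": 0,"ax": 0,"ay": 0,"az": 0,"fingers": 12},{"dx": -0.03,"dy": 0,"dz": 0,"ax": 0,"ay": 0,"az": 0,"fingers": 12},{"dx": -0.01,"dy": 0,"dz": 0,"ax": 0,"ay": 0,"az": 0,"fingers": 12},{"dx": 0,"dy": 0,"dz": 0,"ax": 0,"ay": 0,"az": 0,"fingers": 12},{"dx": 0,"dy": 0,"dz": 0,"ax": 0,"ay": 0,"az": 0,"fingers": 12}]}}

```text
t: 18.17
ee_pos: [503.5, -64.6, 55.0]
orientation: [3.141, -0.262, 2.822]
wrist_force: [-0.0, -0.3, 0.2]
grip_width: 21.4
```

```bash
python3 - <<'E'
from h import *
s=robot.read_state();print(inslot(DEEP,s['ee_pos']),Rs.inv().apply(s['wrist_force']),s['grip_width'])
E
```

```text
[-27.3   0.   -4.3] [ 0.02516702 -0.29212646  0.25487931] 21.41461310009065
```

{"fn": "servo_tool", "kwargs": {"moves": [{"dx": -0.01,"dy": 0,"dz": 0,"ax": 0,"ay": 0,"az": 0,"fingers": 12},{"dx": -0.01,"dy": 0,"dz": 0,"ax": 0,"ay": 0,"az": 0,"fingers": 12},{"dx": -0.01,"dy": 0,"dz": 0,"ax": 0,"ay": 0,"az": 0,"fingers": 12},{"dx": 0,"dy": 0,"dz": 0,"ax": 0,"ay": 0,"az": 0,"fingers": 12},{"dx": 0,"dy": 0,"dz": 0,"ax": 0,"ay": 0,"az": 0,"fingers": 12}]}}

```text
t: 18.58
ee_pos: [508.5, -66.2, 53.3]
orientation: [3.141, -0.264, 2.822]
wrist_force: [-5.1, 1.0, 1.7]
grip_width: 21.5
```

```bash
python3 - <<'E'
from h import *
s=robot.read_state();print(inslot(DEEP,s['ee_pos']),Rs.inv().apply(s['wrist_force']),s['grip_width'])
E
```

```text
[-21.9   0.1  -4.5] [-5.43807403 -0.63719494  0.35116649] 21.469392710920303
```

{"fn": "servo_tool", "kwargs": {"moves": [{"dx": -0.01,"dy": 0,"dz": 0,"ax": 0,"ay": 0,"az": 0,"fingers": 12},{"dx": 0,"dy": 0,"dz": 0,"ax": 0,"ay": 0,"az": 0,"fingers": 12},{"dx": 0,"dy": 0,"dz": 0,"ax": 0,"ay": 0,"az": 0,"fingers": 12}]}}

```text
t: 18.83
ee_pos: [508.9, -66.2, 52.6]
orientation: [3.141, -0.268, 2.822]
wrist_force: [-10.7, 4.2, 3.3]
grip_width: 21.5
```

```bash
python3 - <<'E'
from h import *
s=robot.read_state();print(inslot(DEEP,s['ee_pos']),Rs.inv().apply(s['wrist_force']),s['grip_width'])
E
```

```text
[-21.3   0.2  -5.1] [-11.95707998   0.57457921   0.21502711] 21.49963441859066
```

Firm contact at the back (12 N, no further travel). Releasing, lifting and checking.

{"fn": "servo_tool", "kwargs": {"moves": [{"dx": 0.006,"dy": 0,"dz": 0,"ax": 0,"ay": 0,"az": 0,"fingers": 44},{"dx": 0,"dy": 0,"dz": 0,"ax": 0,"ay": 0,"az": 0,"fingers": 44},{"dx": 0,"dy": 0,"dz": 0,"ax": 0,"ay": 0,"az": 0,"fingers": 44},{"dx": 0,"dy": 0,"dz": 0,"ax": 0,"ay": 0,"az": 0,"fingers": 44},{"dx": 0,"dy": 0,"dz": -0.1,"ax": 0,"ay": 0,"az": 0,"fingers": 44},{"dx": 0,"dy": 0,"dz": -0.15,"ax": 0,"ay": 0,"az": 0,"fingers": 44},{"dx": 0,"dy": 0,"dz": -0.15,"ax": 0,"ay": 0,"az": 0,"fingers": 44},{"dx": 0,"dy": 0,"dz": -0.15,"ax": 0,"ay": 0,"az": 0,"fingers": 44},{"dx": 0,"dy": 0,"dz": -0.1,"ax": 0,"ay": 0,"az": 0,"fingers": 60},{"dx": 0,"dy": 0,"dz": 0,"ax": 0,"ay": 0,"az": 0,"fingers": 60},{"dx": 0,"dy": 0,"dz": 0,"ax": 0,"ay": 0,"az": 0,"fingers": 60},{"dx": 0,"dy": 0,"dz": 0,"ax": 0,"ay": 0,"az": 0,"fingers": 60}]}}

```text
t: 19.83
ee_pos: [541.2, -77.2, 177.7]
orientation: [3.141, -0.263, 2.821]
wrist_force: [-0.4, -0.2, -0.4]
grip_width: 59.7
```

```bash
python3 - <<'E'
from h import *
im,d,p,f=cam('wrist'); P=pts(d,p,f); save('w9',cv2.resize(im,(800,600)))
hsv=cv2.cvtColor(im,cv2.COLOR_RGB2HSV).astype(int)
for n,M,e in(('long',DEEP,-67),('short',SHAL,-53)):
    Q=Rs.inv().apply((P-M).reshape(-1,3)).reshape(P.shape)
    m=(d>0)&(abs(Q[...,2]-2.5)<6)&(Q[...,0]<-3)&(Q[...,0]>-95)&(abs(Q[...,1])<18)&(hsv[...,1]<70)
    q=Q[m]; b=q[(q[:,0]<-12)&(q[:,0]>e+15)]
    print(n,len(q),'tip',np.percentile(q[:,0],[0.3,1]).round(1),'expect',e,'y',np.percentile(b[:,1],[1,99]).round(1),'slope',np.polyfit(b[:,0],b[:,1],1)[0].round(3),'z',np.median(b[:,2]).round(1))
E
```

```text
long 2259 tip [-68.2 -67.6] expect -67 y [-9.9 12.5] slope -0.018 z 2.4
short 1580 tip [-53.6 -52.8] expect -53 y [-9.4 11.7] slope -0.033 z 0.3
```

View pics/w9.png

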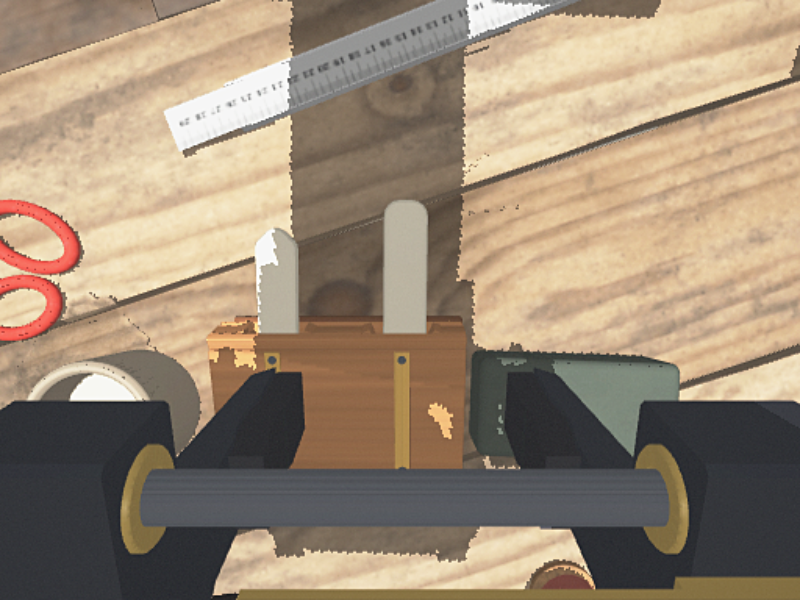

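The picture shows both folders seated in line with their strips: the long one ends at (406,202), the short one at (277,230). The weight and pot are in place. Handing in.

```bash
python3 -c "
from station import robot
print(robot.close_job())"
```

```text
the job is handed in; nothing more can be done
None
```

Both folders are in their own slots and pushed home, and I handed the job in at about 20 s of the 64 s. I moved the short folder out of the deep slot and into the shallow one. I then picked the long folder up from between the blue weight and the white spool and slid it into the deep slot.

- **Pushed home:** each folder stopped against the back of its slot, at about 17 N for the short one and 12 N for the long one. In the last wrist picture the short one sticks out 53–54 mm (53 expected) and the long one about 68 mm (67 expected).
- **Lined up and released:** both sit within about 1.5 mm of their slot centre lines. Their angle is under 0.04 rad (limit 0.15), and both had been let go.
- **Surroundings:** the green weight and paste pot look undisturbed in the last picture. I did not look again at the blue weight or white spool after lifting the long folder, nor measure the red spool, but the arm felt no contact force near any of them.
- **What disagreed:** the first close picture was taken while the arm was still settling, which put it about 6 mm off. I corrected for that and confirmed it with a second look. The first move call was refused because its rows left out some fields, so I re-sent it with every field filled in.

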